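Stand up the wide splash guard in front of the stove

ROBOT

A 6-joint arm with a two-finger parallel gripper is mounted at the origin on the work surface. World frame = base frame: x ahead of the robot, y to its left, z up, the work surface at z = 0. Lengths are in m, angles in rad, forces in N, time in s.
With the tool pointing down it reaches from about 0.35 to 0.975 m from the base axis. Payload 4.9 kg.
Tool frame: the origin (TCP) lies at the very end of the fingers, on their centre line; the grasp point (between the pads) lies 19 mm behind it; z points along the fingers, y is the line along which they close (so a half turn about z gives the same grasp; the last joint's range is limited). The gripper opens to 85 mm and grips with 20 to 120 N. Pads are 22 mm wide; open, the fingers measure 114 mm over their backs; the gripper's body (76 mm by 85 mm) begins 54 mm behind the grasp point. The pads swing forward as they close: fully open they stand 13 mm farther back than shut.
Start: joints at [-1.235, 0.053, 1.613, -0, 1.476, -0.119], TCP at [0.275, -0.561, 0.199] pointing down, gripper open.
Joint ranges: [-3.01, 3.01], [-1.01, 2.22], [0.06, 2.58], [-1.02, 4.17], [0.09, 2.62], [-3.14, 3.14]. Speed limits (rad/s): [2.57, 2.57, 3.14, 3.14, 3.14, 3.14].

INTERFACE

Orientations are given as a rotation vector (axis times angle).
In Python, from station import get_obs, optics, ctrl gives the robot as it stands.
- The arm moves only by the shell command python3 -m pendant 'ROWS' [FORCE]. ROWS is JSON, a list of rows, each a list of 3 entries, a list of its own where there are three numbers: the shift along the tool's x, y, z in mm, then the turn, a rotation vector about the tool's x, y, z in rad, then the opening, from 0 (shut) to 1 (fully open). A call has 1 to 12 rows; each row shifts and turns the commanded pose from where the row before left it, along the tool's axes as they then stand; what a row does not reach is not made up. A row lasts 1/12 s, in which the tool goes at most 41.7 mm and 7.16 degrees, less where a joint would pass 70% of its speed; a pose out of reach is approached as far as the arm can. A call is refused whole if a number of a shift passes 41.7 or a number of a turn 0.125, either way. A call with a gripper value outside its range is refused whole. The fingers move at their own pace and stop on an object; FORCE is the grip in N (left out, the last holds). Time passes only in rows, so rows that do not move let the fingers close. It gives the time, the measured TCP pose, the force, the opening and the grip force at its end, in the units of the state.
- get_obs(): the state, without advancing time (a new reading comes with each control period).
- optics.get_image(name): name is "scene" or "top"; returns the picture (384x512x3 uint8, red, green, blue); there is no depth.
- optics.camera_model(name): a dict with "fx", "fy", "cx", "cy" (pixels), "cam_to_world" (4x4, takes a point from camera to world coordinates). Camera axes: x right, y up, looking along -z (the intrinsics and any distortion apply to the point x, -y, -z); pixel columns grow to the right and rows downward; lengths in m; the calibration is good to about 2 mm. A picture is of the moment at which its call begins. camera_model takes no time and is no camera call.
- ctrl.finish_job(): hands the job in; it is judged then, once.
The state is a dict: "t": time; "q": joint angles; "dq": joint speeds; "effort": joint torques, N m; "tool_pos": TCP position; "tool_rot": TCP orientation; "contact_force": force on the tool from outside, world axes, zero at the start; "wrist_torque": the same for the moment, N m; "opening": finger opening in m; "grip_force": force on a finger pad.
Only numpy, scipy, OpenCV 4.12 (cv2) and the standard library are available. Lean on these libraries where they do the work, as an engineer would, in place of code of your own. Each camera call takes 0.05 s, during which the arm holds its last target. There are 200 camera calls.

TASK

I am about to fry, so fold the panel of the wider of the two folding splash guards up on its hinge until it stands straight upright, and let go of it. Leave the narrower guard's panel leaning as it is.

Things in the scene. Friction and masses are not known exactly. Their poses are not given: they have to be found in the camera images.
- wide_guard: Fixed steel foot of the wide splash guard, 200 mm along its y, 8 mm thick, from x -10 to +50 mm. Origin on the counter under the hinge's middle; hinge line along y, 14 mm up. Its steel panel, 200 mm wide, 4 mm thick, with an 8 mm round rolled edge centred 90 mm from the hinge, leans to the foot's -x side, towards the robot. It may be the left or the right one.
- wide_panel (a joint): Angle of the wide panel (rad): 0 flat to its foot's -x side, pi/2 upright, more leans over the foot towards the stove; free to 2.5, no stop or click at upright. Starts at 0.6 to 1.0. Stiff hinge: the panel stays where it is left; moving its rolled edge takes 4 to 8 N.
- narrow_guard: Fixed steel foot of the narrow splash guard, 110 mm along its y, 8 mm thick, from x -10 to +50 mm. Origin on the counter under the hinge's middle; hinge line along y, 14 mm up. Its steel panel, 110 mm wide, 4 mm thick, with an 8 mm round rolled edge centred 90 mm from the hinge, leans to the foot's -x side, 0.6 to 1.0 rad from flat. Leave it alone.
- narrow_edge (a point): Middle of the rolled edge of the narrow guard's panel, 90 mm from its hinge.
There are look-alikes about, which are no part of the job. What is shaped like the wide_guard but purple is not meant.

How it is judged:
At the end, for the whole second after the job is handed in: The wide guard's panel stands upright within 10 degrees, at rest and let go, and the edge of the narrow guard's panel is within 15 mm of where it started (value of joint wide_panel between 1.396 and 1.745 rad and velocity of joint wide_panel between -0.05 and 0.05 rad/s and distance of narrow_edge from where it was at the start of the episode below 0.015 m); the robot touches nothing.
It fails at once if the narrow guard's panel is moved by more than 15 mm (distance of narrow_edge from where it was at the start of the episode above 0.015 m).
It also fails if it takes over 32 s, if anything falls off the work surface, if the arm or the gripper's body presses on something with over 40 N, if the wrist force passes 120 N, or if a joint passes its speed limit or range.

## Working session

There is one attempt and no reset: what is moved stays moved. The work goes in short steps, Python scripts to look and compute and a shell command to move; the robot and the scene stay as the last step left them, time stands still between calls to the robot, and variables do not carry over. Pictures are saved under pics/ and viewed, at most 10 in all, crops included, and the job is handed in when it is done.

```bash
mkdir -p pics; python3 - <<'E'
from station import get_obs, optics
import cv2,json
for n in("scene","top"):
    cv2.imwrite(f"pics/{n}0.png",cv2.resize(optics.get_image(n),None,fx=1.5,fy=1.5,interpolation=cv2.INTER_CUBIC)[:,:,::-1])
    print(n,optics.camera_model(n))
o=get_obs();print(o["t"],o["tool_pos"],o["tool_rot"],o["opening"])
E
```

```text
scene {'fx': 386.35453941474873, 'fy': 386.35453941474873, 'cx': 252.50526264226005, 'cy': 193.45482642967693, 'cam_to_world': array([[ 0.12732298, -0.64746795,  0.75138147,  1.30063506],
       [ 0.99169906,  0.09680191, -0.0846307 ,  0.10372179],
       [-0.0179395 ,  0.75591973,  0.65441847,  0.75010886],
       [ 0.        ,  0.        ,  0.        ,  1.        ]])}
top {'fx': 475.95536605815937, 'fy': 475.95536605815937, 'cx': 257.270604743495, 'cy': 197.85863166131762, 'cam_to_world': array([[ 0.00608021,  0.99818492, -0.05991582,  0.39411994],
       [-0.99997974,  0.0059565 , -0.00224314,  0.21298187],
       [-0.00188218,  0.05992825,  0.99820091,  1.49596373],
       [ 0.        ,  0.        ,  0.        ,  1.        ]])}
0.1 [ 0.27434542 -0.56086951  0.19777875] [-3.05890241e+00 -7.07809501e-01  3.23724270e-04] 0.08541629267534773
```

View pics/scene0.png

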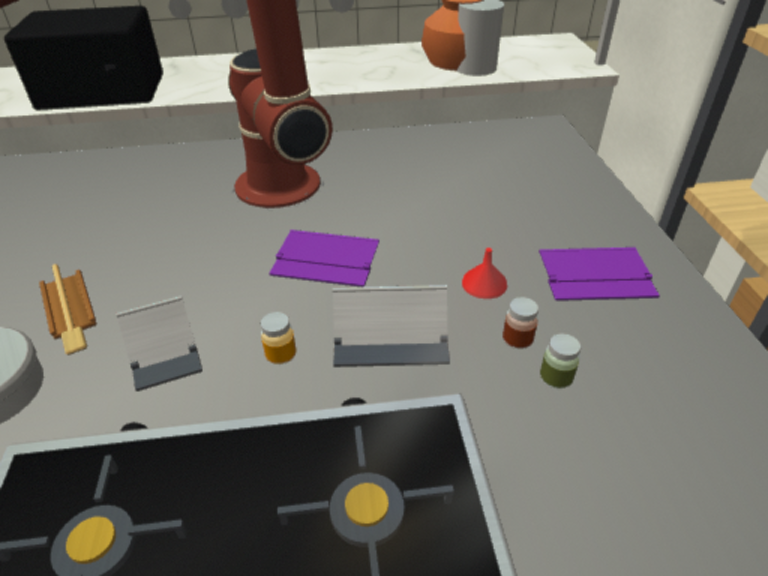

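View pics/top0.png

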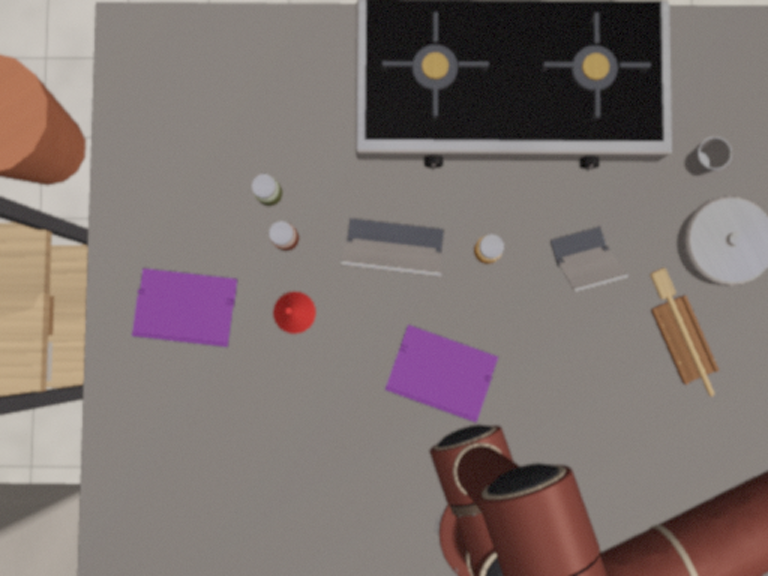

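The wide grey guard is at top-view (395,245) (1.5x pixels) and scene (390,325). The narrow one is at top (588,258) and scene (160,345). I'll enlarge the wide guard in both views.

```bash
python3 - <<'E'
from station import optics
import cv2,numpy as np
a=optics.get_image("top")[135:195,215:310];b=optics.get_image("scene")[180:255,210:310]
f=lambda i:cv2.resize(i,(760,int(760*i.shape[0]/i.shape[1])),interpolation=cv2.INTER_CUBIC)[:,:,::-1]
cv2.imwrite("pics/ct.png",f(a));cv2.imwrite("pics/cs.png",f(b))
E
```

```text
(no output)
```

View pics/ct.png

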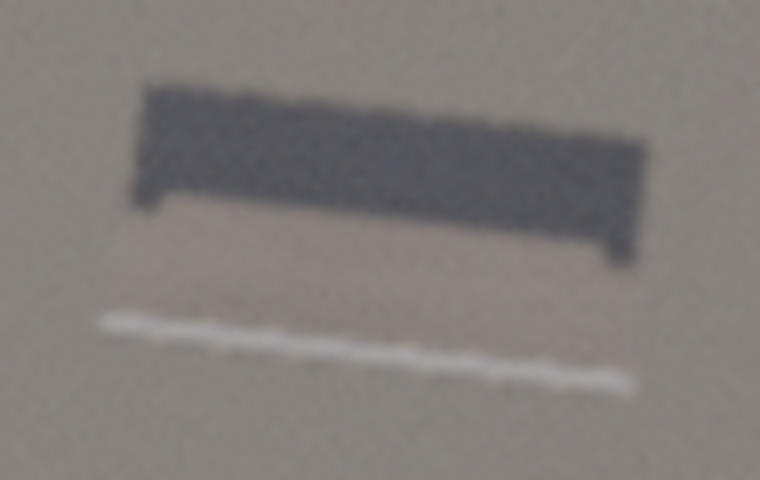

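View pics/cs.png

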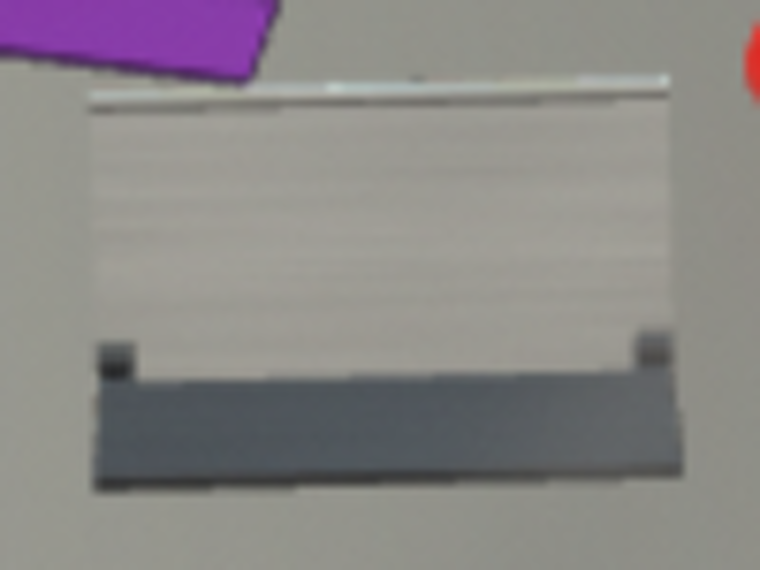

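The top crop (8x) shows the foot's stove-side corners at (148,87) and (648,140), and the rolled edge running from (102,321) to (635,384). In the scene crop (7.6x) the edge runs from (90,100) to (668,82), and the foot's stove-side bottom corners are at (95,490) and (683,473).

```bash
cat > h.py <<'E'
import numpy as np
from station import optics
def ray(n,uv):
    m=optics.camera_model(n);T=m["cam_to_world"]
    d=T[:3,:3]@[(uv[0]-m["cx"])/m["fx"],-(uv[1]-m["cy"])/m["fy"],-1]
    return T[:3,3],d
def atz(n,uv,z):
    o,d=ray(n,uv);return o+d*(z-o[2])/d[2]
def tri(a,b):
    (o,d),(p,e)=ray("top",a),ray("scene",b)
    s=np.linalg.lstsq(np.c_[d,-e],p-o,rcond=None)[0]
    P,Q=o+d*s[0],p+e*s[1];return (P+Q)/2,np.linalg.norm(P-Q)
def ct(x,y):return (215+(x+.5)/8-.5,135+(y+.5)/8-.5)
def cs(x,y):return (210+(x+.5)/7.6-.5,180+(y+.5)/7.6-.5)
E
python3 - <<'E'
from h import *
np.set_printoptions(precision=4,suppress=True)
A=atz("top",ct(148,87),.008);B=atz("top",ct(648,140),.008)
C=atz("scene",cs(683,473),0);D=atz("scene",cs(95,490),0)
print(A,B,np.linalg.norm(A-B),C,D,np.linalg.norm(C-D))
L=tri(ct(102,321),cs(668,82));R=tri(ct(635,384),cs(90,100))
print(L,R,np.linalg.norm(L[0]-R[0]))
M=(A+B+C+D)/4;u=(A-B+C-D);u[2]=0;u/=np.linalg.norm(u);f=np.array([u[1],-u[0],0])
H=M-.05*f;H[2]=.014
E=(L[0]+R[0])/2-H
print("yaw",np.arctan2(f[1],f[0]),"hinge",H,"edge rel fwd,lat,up",E@f,E@u,E[2],"len",np.hypot(E@f,E[2]),"ang",np.arctan2(E[2],-E@f))
from scipy.spatial.transform import Rotation as Ro
from station import get_obs
print(Ro.from_rotvec(get_obs()["tool_rot"]).as_matrix())
E
```

```text
[0.6486 0.2937 0.008 ] [0.6287 0.0966 0.008 ] 0.19806246087192375 [ 0.6467  0.2964 -0.    ] [0.6257 0.0976 0.    ] 0.19996399413604937
(array([0.5472, 0.3066, 0.0895]), np.float64(0.002160224576901134)) (array([0.5248, 0.1082, 0.0876]), np.float64(0.0012645076680303255)) 0.1996705904943348
yaw -0.10299182862245387 hinge [0.5877 0.2012 0.014 ] edge rel fwd,lat,up -0.05201729251290215 0.000831035789667694 0.07453843910617504 len 0.09089432119091814 ang 0.9615089741127303
[[ 0.8983  0.4393 -0.0004]
 [ 0.4393 -0.8983  0.0012]
 [ 0.0002 -0.0013 -1.    ]]
```

The geometry agrees with the given sizes: width 200 mm, radius 91 mm. The hinge is at (0.588, 0.201) with yaw -0.103, and the panel is at 0.96 rad. I'll shut the fingers and go in behind the edge, then push.

```bash
python3 -m pendant '[[[24,-27,0],[0,0,0],0],[[24,-27,0],[0,0,0],0],[[24,-27,0],[0,0,0],0],[[24,-27,0],[0,0,0],0],[[24,-27,0],[0,0,0],0],[[24,-27,0],[0,0,0],0],[[24,-27,0],[0,0,0],0],[[24,-27,0],[0,0,0],0],[[24,-27,0],[0,0,0],0],[[24,-27,0],[0,0,0],0],[[24,-27,0],[0,0,0],0],[[24,-27,0],[0,0,0],0]]' 30
python3 -m pendant '[[[24,-27,0],[0,0,0],0],[[24,-27,0],[0,0,0],0],[[24,-27,0],[0,0,0],0],[[24,-27,0],[0,0,0],0],[[24,-27,0],[0,0,0],0],[[24,-27,0],[0,0,0],0],[[24,-27,0],[0,0,0],0],[[24,-27,0],[0,0,0],0],[[24,-27,0],[0,0,0],0],[[24,-27,0],[0,0,0],0],[[0,0,0],[0,0,0],0],[[0,0,0],[0,0,0],0]]'
python3 -m pendant '[[[0,0,0],[0,0,0.112],0],[[0,0,0],[0,0,0.112],0],[[0,0,0],[0,0,0.112],0],[[0,0,0],[0,0,0.112],0],[[0,0,0],[0,0,0.112],0],[[0,0,0],[0,0,0],0],[[0,0,0],[0,0,0],0]]'
cat > st.py <<'E'
from h import *
from station import get_obs
from scipy.spatial.transform import Rotation as Ro
np.set_printoptions(precision=4,suppress=True)
o=get_obs();R=Ro.from_rotvec(o["tool_rot"]).as_matrix()
f=np.array([.9947,-.1028,0]);u=np.array([.1028,.9947,0]);d=np.array(o["tool_pos"])-[.5877,.2012,0]
print(o["t"],"fwd,lat,z",d@f,d@u,d[2],"xyaw",np.arctan2(R[1,0],R[0,0]),R[:,2],o["contact_force"],o["opening"])
E
python3 st.py
```

```text
t: 1.2
tool_pos: [0.3909, -0.1422, 0.1989]
tool_rot: [3.061, 0.707, 0.001]
contact_force: [-0.0, 0.1, 0.2]
opening: -0.0002
grip_force: 0.0
t: 2.2
tool_pos: [0.4876, 0.2055, 0.1984]
tool_rot: [3.059, 0.713, -0.002]
contact_force: [-0.6, -1.0, 0.3]
opening: 0.0003
grip_force: 0.0
t: 2.78
tool_pos: [0.4878, 0.203, 0.1989]
tool_rot: [3.137, -0.163, 0.0]
contact_force: [-1.6, -0.2, 0.9]
opening: 0.0001
grip_force: 0.0
2.7833 fwd,lat,z -0.09951719795327264 -0.008428828993032177 0.19890905797871064 xyaw -0.10383125593511854 [ 0.0001 -0.0003 -1.    ] [-1.606  -0.2016  0.916 ] 7.710033526668546e-05
```

```bash
python3 -m pendant '[[[0,0,25],[0,0,0],0],[[0,0,26],[0,0,0],0],[[0,0,26],[0,0,0],0],[[0,0,26],[0,0,0],0],[[0,0,26],[0,0,0],0],[[0,0,0],[0,0,0],0],[[0,0,0],[0,0,0],0]]'
python3 -m pendant '[[[10,0,0],[0,0,0],0],[[8,0,0],[0,0,0],0],[[2,0,0],[0,0,0],0],[[2,0,0],[0,0,0],0],[[0,0,0],[0,0,0],0]]'; python3 st.py
python3 -m pendant '[[[5,0,0],[0,0,0],0],[[5,0,0],[0,0,0],0],[[5,0,0],[0,0,0],0],[[0,0,0],[0,0,0],0]]'; python3 st.py
```

```text
t: 3.37
tool_pos: [0.4866, 0.2033, 0.0686]
tool_rot: [3.136, -0.163, -0.006]
contact_force: [1.0, -0.5, 0.6]
opening: 0.0001
grip_force: 0.0
t: 3.78
tool_pos: [0.5111, 0.2019, 0.0711]
tool_rot: [-3.137, 0.165, -0.003]
contact_force: [-0.7, -0.3, -0.7]
opening: -0.0003
grip_force: 0.0
3.7833 fwd,lat,z -0.07626129802262066 -0.007220449697634586 0.07107620072858736 xyaw -0.10534570274598384 [ 0.0018  0.0004 -1.    ] [-0.6691 -0.2756 -0.7052] -0.00034598201027141875
t: 4.12
tool_pos: [0.5257, 0.2001, 0.0701]
tool_rot: [-3.137, 0.166, -0.001]
contact_force: [-0.2, 0.4, 0.3]
opening: -0.0003
grip_force: 0.0
4.1167 fwd,lat,z -0.06154361880504326 -0.007431999199450755 0.07005955421496246 xyaw -0.10549141025498908 [ 0.0006  0.     -1.    ] [-0.1655  0.3706  0.3089] -0.0002721633758429965
```

```bash
for i in 1 ; do python3 -m pendant '[[[2,0,0],[0,0,0],0],[[2,0,0],[0,0,0],0],[[0,0,0],[0,0,0],0]]'|grep -E "pos|force"; done
python3 -m pendant '[[[2,0,0],[0,0,0],0],[[2,0,0],[0,0,0],0],[[0,0,0],[0,0,0],0]]'|grep -E "pos|force"
python3 -m pendant '[[[4,0,0],[0,0,0],0],[[4,0,0],[0,0,0],0],[[0,0,0],[0,0,0],0]]'|grep -E "pos|force"; python3 st.py
python3 - <<'E'
from station import optics
import cv2
i=optics.get_image("scene")[140:260,180:340]
cv2.imwrite("pics/s1.png",cv2.resize(i,(800,600),interpolation=cv2.INTER_CUBIC)[:,:,::-1])
E
```

```text
tool_pos: [0.529, 0.1998, 0.0699]
contact_force: [0.7, -0.2, -0.7]
grip_force: 0.0
tool_pos: [0.533, 0.1994, 0.07]
contact_force: [0.1, 0.2, -0.3]
grip_force: 0.0
tool_pos: [0.5415, 0.1985, 0.0701]
contact_force: [0.3, 0.3, -0.6]
grip_force: 0.0
4.8667 fwd,lat,z -0.0456923722675952 -0.007472109826876067 0.07010981612314676 xyaw -0.10547896636604598 [ 0.0007  0.0001 -1.    ] [ 0.3179  0.297  -0.568 ] 3.8681516842048083e-07
```

View pics/s1.png

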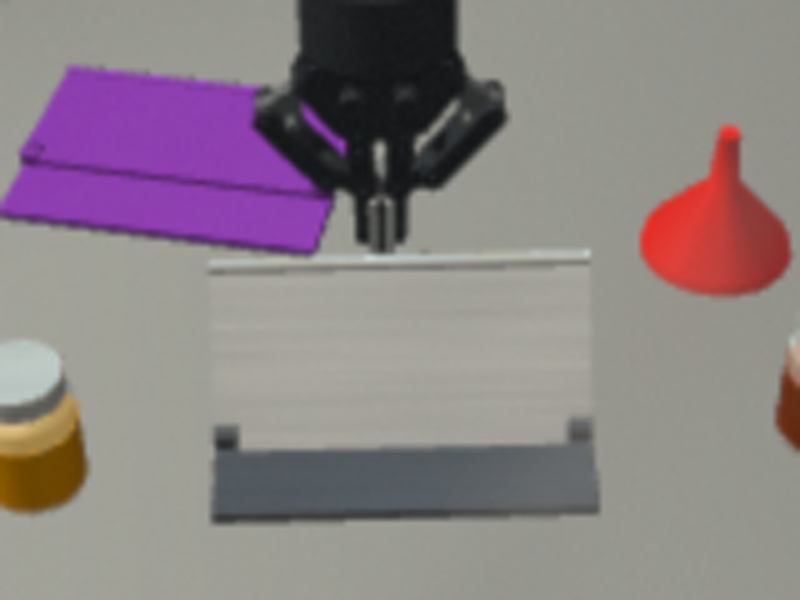

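```bash
python3 - <<'E'
from h import *
from station import get_obs
import cv2
o=get_obs();p=np.array(o["tool_pos"])
for n in("scene","top"):
    m=optics.camera_model(n);T=m["cam_to_world"]
    for q in (p,p+[0,0,.02],):
        c=T[:3,:3].T@(q-T[:3,3]);print(n,m["cx"]-m["fx"]*c[0]/c[2],m["cy"]+m["fy"]*c[1]/c[2])
    T and 0 if False else 0
i=optics.get_image("top")[130:205,210:310]
cv2.imwrite("pics/t1.png",cv2.resize(i,(800,600),interpolation=cv2.INTER_CUBIC)[:,:,::-1])
E
```

```text
scene 256.07446420603276 198.4253740631906
scene 255.9835287030515 192.7103058574695
top 263.283462940393 177.51565292338165
top 263.3557791534729 176.82410870012944
```

View pics/t1.png

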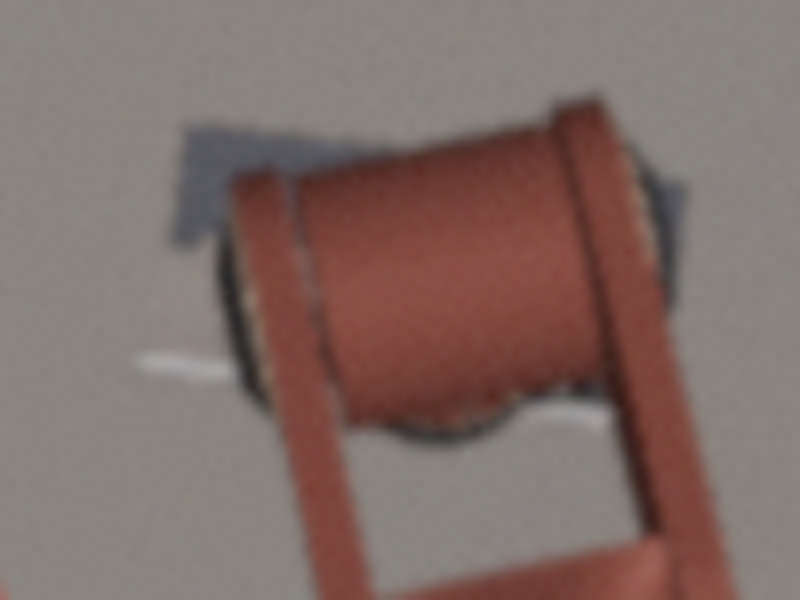

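The edge hasn't moved: its left end is still at scene (298,191). The fingertip seems to show just above it at about (256,190), while the TCP should project to row 198. I'll check the fingertip closer, and the base projection too.

```bash
python3 - <<'E'
from h import *
import cv2
from station import get_obs
def proj(n,q):
    m=optics.camera_model(n);T=m["cam_to_world"];c=T[:3,:3].T@(np.array(q)-T[:3,3]);return m["cx"]-m["fx"]*c[0]/c[2],m["cy"]+m["fy"]*c[1]/c[2]
print("base",proj("scene",[0,0,0]),proj("scene",[0,0.1,0]),proj("scene",[0,-.1,0]), "top",proj("top",[0,0,0]))
p=np.array(get_obs()["tool_pos"])
for dz in(0,.01,.02,.03):print(dz,proj("scene",p+[0,0,dz]),proj("scene",p+[-.03,0,dz]))
im=np.mean([optics.get_image("scene").astype(float) for _ in range(4)],0).astype(np.uint8)
i=cv2.resize(im[160:205,230:290],(800,600),interpolation=cv2.INTER_NEAREST)
cv2.imwrite("pics/s2.png",i[:,:,::-1])
E
```

```text
base (np.float64(184.99555576292437), np.float64(123.28396738576652)) (np.float64(211.48754278801266), np.float64(121.14060154170188)) (np.float64(158.19451791776373), np.float64(125.45233735546344)) top (np.float64(326.40260643331936), np.float64(354.7600073777951))
0 (np.float64(256.06980337088186), np.float64(198.37952775102875)) (np.float64(254.58288612833562), np.float64(191.10255363631615))
0.01 (np.float64(256.024608740761), np.float64(195.54074782547582)) (np.float64(254.52931455256197), np.float64(188.27951270326022))
0.02 (np.float64(255.97882896511334), np.float64(192.66521354723938)) (np.float64(254.4750645018616), np.float64(185.42071843529493))
0.03 (np.float64(255.9324526058677), np.float64(189.75220646443793)) (np.float64(254.42012300493994), np.float64(182.52548728905023))
```

View pics/s2.png

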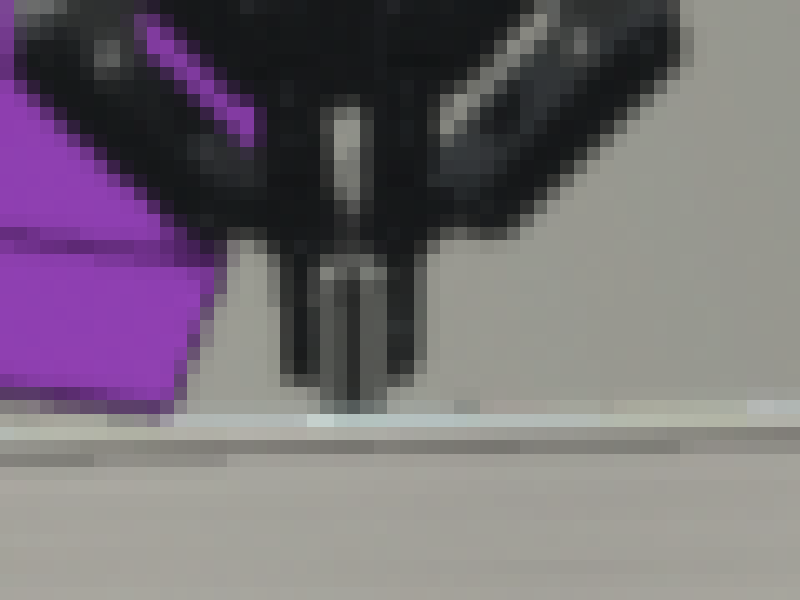

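The finger pads look fully visible and end near row 191, so the real tip is probably higher or farther back than reported. I'll back off, lower towards the counter, and check both the picture and the touch force.

```bash
python3 -m pendant '[[[-20,0,0],[0,0,0],0],[[-25,0,0],[0,0,0],0],[[-25,0,0],[0,0,0],0],[[0,0,20],[0,0,0],0],[[0,0,20],[0,0,0],0],[[0,0,10],[0,0,0],0],[[0,0,0],[0,0,0],0],[[0,0,0],[0,0,0],0]]'
python3 st.py
python3 - <<'E'
from h import *
import cv2
from station import get_obs
def proj(n,q):
    m=optics.camera_model(n);T=m["cam_to_world"];c=T[:3,:3].T@(np.array(q)-T[:3,3]);return m["cx"]-m["fx"]*c[0]/c[2],m["cy"]+m["fy"]*c[1]/c[2]
p=np.array(get_obs()["tool_pos"])
print(proj("scene",p),proj("scene",p+[0,0,.02]))
i=cv2.resize(optics.get_image("scene")[145:205,220:300],(800,600),interpolation=cv2.INTER_NEAREST)
cv2.imwrite("pics/s3.png",i[:,:,::-1])
E
```

```text
t: 5.83
tool_pos: [0.4707, 0.2058, 0.0196]
tool_rot: [3.137, -0.165, -0.002]
contact_force: [-0.7, 0.8, 0.2]
opening: -0.0002
grip_force: 0.0
5.8333 fwd,lat,z -0.11679948438563964 -0.0074931703913275055 0.019567940276285896 xyaw -0.10529245468790178 [-0.0013 -0.0004 -1.    ] [-0.6817  0.7589  0.2051] -0.00020177357084599207
(np.float64(255.50720145620298), np.float64(195.20470430845293)) (np.float64(255.41667030361248), np.float64(189.9019110571462))
```

View pics/s3.png

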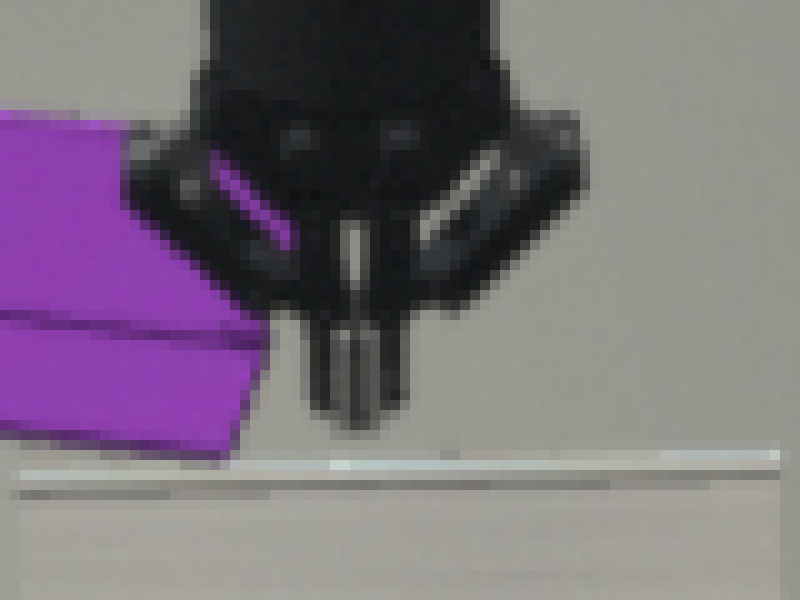

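The pads now show clear, with the tip at row 188 against a predicted 195. That means the real tip is about 26 mm higher, or about 30 mm nearer the robot, than reported. A gentle touch on the counter will settle which.

```bash
python3 -m pendant '[[[0,0,8],[0,0,0],0],[[0,0,4],[0,0,0],0],[[0,0,3],[0,0,0],0],[[0,0,0],[0,0,0],0]]'|grep -E "pos|force"
python3 -m pendant '[[[0,0,2],[0,0,0],0],[[0,0,2],[0,0,0],0],[[0,0,0],[0,0,0],0]]'|grep -E "pos|force"
```

```text
tool_pos: [0.4706, 0.2057, 0.0042]
contact_force: [-0.6, 0.6, 1.4]
grip_force: 0.0
tool_pos: [0.4708, 0.2058, 0.0006]
contact_force: [0.4, 0.7, -0.7]
grip_force: 0.0
```

```bash
python3 -m pendant '[[[0,0,2],[0,0,0],0],[[0,0,2],[0,0,0],0],[[0,0,0],[0,0,0],0]]'|grep -E "pos|force"
python3 -m pendant '[[[0,0,2],[0,0,0],0],[[0,0,2],[0,0,0],0],[[0,0,0],[0,0,0],0]]'|grep -E "pos|force"
```

```text
tool_pos: [0.4707, 0.2058, -0.0035]
contact_force: [-0.1, -0.3, -0.2]
grip_force: 0.0
tool_pos: [0.4707, 0.2058, -0.0076]
contact_force: [-0.2, -0.0, 0.6]
grip_force: 0.0
```

There's no contact at reported z of -8 mm, so the z reading is about 26 mm low and the first push passed over the edge. I'll redo the push about 36 mm lower.

```bash
python3 -m pendant '[[[0,0,-22],[0,0,0],0],[[0,0,-20],[0,0,0],0],[[12,0,0],[0,0,0],0],[[12,0,0],[0,0,0],0],[[12,0,0],[0,0,0],0],[[4,0,0],[0,0,0],0],[[3,0,0],[0,0,0],0],[[0,0,0],[0,0,0],0]]'|grep -E "pos|force"
python3 -m pendant '[[[3,0,0],[0,0,0],0],[[3,0,0],[0,0,0],0],[[0,0,0],[0,0,0],0]]'|grep -E "pos|force"
python3 -m pendant '[[[3,0,0],[0,0,0],0],[[3,0,0],[0,0,0],0],[[0,0,0],[0,0,0],0]]'|grep -E "pos|force"
python3 st.py
```

```text
tool_pos: [0.5138, 0.2013, 0.0347]
contact_force: [0.1, 0.4, -0.2]
grip_force: 0.0
tool_pos: [0.5199, 0.2007, 0.0349]
contact_force: [-1.1, 0.2, 0.4]
grip_force: 0.0
tool_pos: [0.522, 0.2006, 0.0349]
contact_force: [-13.7, -0.6, 10.7]
grip_force: 6.9
8.1333 fwd,lat,z -0.06529001464451861 -0.007377602926193615 0.03486578580400696 xyaw -0.1050679444200855 [-0.01    0.0001 -1.    ] [-13.7323  -0.5777  10.6676] 8.913262002505137e-05
```

```bash
python3 -m pendant '[[[4.5,0,-3],[0,0,0],0],[[5,0,-3],[0,0,0],0],[[5,0,-2.5],[0,0,0],0],[[5,0,-2],[0,0,0],0],[[5,0,-2],[0,0,0],0],[[0,0,0],[0,0,0],0]]'; python3 st.py
```

```text
t: 8.63
tool_pos: [0.5496, 0.1978, 0.0481]
tool_rot: [-3.137, 0.165, 0.004]
contact_force: [-3.4, 0.5, 2.3]
opening: -0.0001
grip_force: 1.8
8.6333 fwd,lat,z -0.037558057648478554 -0.007332177603353973 0.04813909607315615 xyaw -0.10516232606745758 [-0.0023  0.0002 -1.    ] [-3.3755  0.4584  2.3045] -7.932052562117414e-05
```

```bash
python3 -m pendant '[[[5,0,-1.5],[0,0,0],0],[[5,0,-1],[0,0,0],0],[[5,0,-0.5],[0,0,0],0],[[4,0,0],[0,0,0],0],[[3,0,0],[0,0,0],0],[[0,0,0],[0,0,0],0]]'; python3 st.py
python3 -m pendant '[[[-10,0,0],[0,0,0],0],[[-20,0,0],[0,0,0],0],[[-40,0,0],[0,0,0],0],[[-30,0,0],[0,0,0],0],[[0,0,-41],[0,0,0],0],[[0,0,-41],[0,0,0],0],[[0,0,-41],[0,0,0],0],[[0,0,0],[0,0,0],0]]'
python3 - <<'E'
from station import optics
import cv2
a=optics.get_image("scene")
cv2.imwrite("pics/s4.png",cv2.resize(a[140:260,180:340],(800,600),interpolation=cv2.INTER_CUBIC)[:,:,::-1])
E
```

```text
t: 9.13
tool_pos: [0.5718, 0.1954, 0.0506]
tool_rot: [-3.137, 0.165, 0.002]
contact_force: [-3.3, 0.0, 1.7]
opening: -0.0
grip_force: 1.5
9.1333 fwd,lat,z -0.015264306949313532 -0.007382549760649777 0.05056575829713838 xyaw -0.10519648587633142 [-0.0012  0.0002 -1.    ] [-3.297   0.0487  1.7185] -1.73129422492713e-05
t: 9.8
tool_pos: [0.4769, 0.2072, 0.1833]
tool_rot: [-3.132, 0.164, -0.026]
contact_force: [1.2, 0.4, 0.9]
opening: -0.0002
grip_force: 0.0
```

View pics/s4.png

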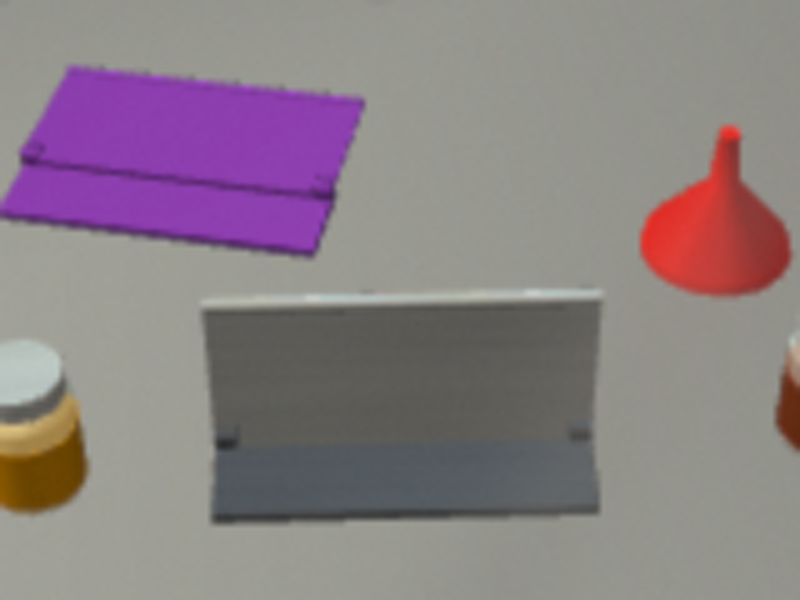

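The panel now stands up, with its edge from crop (204,304) to (602,295). I'll work out its angle from that.

```bash
python3 - <<'E'
from h import *
m=optics.camera_model("scene");T=m["cam_to_world"]
f=np.array([.9947,-.1028,0]);u=np.array([.1028,.9947,0]);H=np.array([.5877,.2012,.014])
mid=((204+602)/2/5+180-.4,(304+295)/2/5+140-.4);print("seen",mid)
for a in(.96,1.4,1.5,1.57,1.65,1.75):
    q=H+.09*(-np.cos(a)*f+np.sin(a)*np.array([0,0,1]));c=T[:3,:3].T@(q-T[:3,3]);print(a,m["cx"]-m["fx"]*c[0]/c[2],m["cy"]+m["fy"]*c[1]/c[2])
E
```

```text
seen (260.20000000000005, 199.5)
0.96 258.7784655699709 191.9009194922138
1.4 259.2652051407883 196.75087950080825
1.5 259.3970935270993 198.77256396264627
1.57 259.4925913434035 200.37653228497015
1.65 259.60418765309726 202.39003452593414
1.75 259.74616939405814 205.15921789128976
```

```bash
python3 -m pendant '[[[0,0,0],[0,0,0],0],[[0,0,0],[0,0,0],0],[[0,0,0],[0,0,0],0]]'|grep force; python3 -c "
from station import ctrl;print(ctrl.finish_job())"
```

```text
contact_force: [0.1, -0.2, 0.2]
grip_force: 0.0
the job is handed in; nothing more can be done
None
```

The wide guard's panel stands at about 1.55 rad by camera (upright is 1.57), the gripper has let go and backed clear, the narrow guard was never touched, and the job is handed in at about 10 s of the 32 s; the hand-in returned no verdict.

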